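# Clear the forming board and present the ball tray

### The arm

A 7-joint arm with a two-finger parallel gripper is mounted at the origin on the work surface. World frame = base frame: x ahead of the robot, y to its left, z up, the work surface at z = 0. Lengths are in m, angles in rad, forces in N, time in s.
With the tool pointing down it reaches from about 0.4 to 0.75 m from the base axis. Payload 19.5 kg.
Tool frame: the origin (TCP) lies on the centre line of the jaws, within the pads' length; the fingertips stand 22 mm ahead of it and the grasp point (between the pads) lies 3 mm ahead of it; z points along the fingers, y is the direction in which the jaws open and shut (so a half turn about z gives the same grasp; the last joint's range is limited). The gripper opens to 85 mm and grips with 20 to 120 N. Pads are 22 mm wide; open, the fingers measure 114 mm over their backs; the gripper's body (76 mm by 85 mm) begins 54 mm behind the grasp point. The pads swing forward as they close: fully open they stand 13 mm farther back than shut.
Start: joints at [-0.042, 0.707, -0.028, 1.485, 0.022, 0.951, -0.075], TCP at [0.575, 0, 0.253] pointing down, gripper open.
Joint ranges: [-2.71, 2.71], [-0.32, 2.16], [-1.57, 1.52], [0, 2.45], [-1.46, 4.6], [0, 2.02], [-2.83, 2.83]. Speed limits (rad/s): [1.89, 1.89, 2.57, 2.57, 3.01, 3.01, 3.01].

### API

Orientations are given as a rotation vector (axis times angle).
In Python, from bench import * gives the robot as it stands. The module is installed in compiled form; this text tells all that it offers.
- The arm moves only by the tool arm_command, never from a script. Its argument "deltas" is a list of rows, each a list of 3 entries, a list of its own where there are three numbers: the shift along the tool's x, y, z in cm, then the turn, a rotation vector about the tool's x, y, z in rad, then the finger opening in cm, from 0 to 8.54. In form: [[[dx, dy, dz], [ax, ay, az], claw], ...]. A call has 1 to 5 rows; each row is the pose to reach, as a shift and turn from the pose commanded when the call began, along the tool's axes at that moment; what a row does not reach only later rows make up. A row lasts 1/10 s, in which the tool goes at most 50 mm and 8.59 degrees, less where a joint would pass 70% of its speed; a pose out of reach is approached as far as the arm can. A call with a gripper value outside its range is refused whole. The fingers move at their own pace and stop on an object; the grip force is fixed at half the most. Time passes only in rows, so rows that repeat a pose let the fingers close. It gives the time, the measured TCP pose, the force and the opening at its end, in the units of the state.
- get_state(): the state, without advancing time (a new reading comes with each control period).
- read_camera(name): name is "scene" or "side" or "wrist"; returns a dict with "pixels" (384x512x3 uint8, red, green, blue), "z_map" (384x512 float32, m along the optical axis (not along the pixel's ray), 0 where there is no reading), "K" (3x3 intrinsics, pixels), "D" ([k1, k2, p1, p2, k3] as OpenCV has them; the pictures are not rectified), "R" (3x3) and "t" (3): a world point X has camera coordinates R X + t. Camera axes: x right, y down, z forward; pixel columns grow to the right and rows downward; lengths in m; the calibration is good to about 2 mm. A picture is of the moment at which its call begins.
- finish_job(): hands the job in, once; it reports no verdict.
The state is a dict: "clock": time; "joint_positions": joint angles; "qd": joint speeds; "joint_efforts": joint torques, N m; "eef_pos": TCP position; "eef_rot": TCP orientation; "force": force on the tool from outside, world axes, zero at the start; "ft_torque": the same for the moment, N m; "finger_gap": finger opening in m.
Only numpy, scipy, OpenCV 4.12 (cv2) and the standard library are available. Lean on these libraries where they do the work, as an engineer would, in place of code of your own. Each camera call takes 0.05 s, during which the arm holds its last target.

### The job

Clear the green forming board: hang the thread caddy on the brass hook of the hook stand, through the slot in its upright handle, and let go of it there. Then take the ball tray by its upright wooden grip and carry it over to the board without letting the steel ball get out of its pocket, and finish while still holding the tray level and still, centred over the board with its underside about 8 cm above the board's top, touching nothing but your gripper. Leave the mallet, the awl and the red pen where they lie.

Things in the scene. Friction and masses are not known exactly. Their poses are not given: they have to be found in the camera images.
- board: Green forming board, fixed to the table, 150 (its x) x 120 (its y) x 18 mm high. Origin: centre of its underside, on the table; its top is 18 mm above. The caddy stands on it at the start.
- caddy: Plywood thread caddy, 0.25 kg, loose on the board: open box 70 (its x) x 100 (y) x 42 mm high, spools inside up to 45 mm (part of it), and an upright handle board across its middle, 12 mm thick in x, 90 wide in y, 136 mm high from the underside, with a slot through it along x; pinch it from above, across the 12 mm, above the slot. Both sides alike. Origin: centre of its underside, z up.
- caddy_slot (a point): Middle of the upper edge of the caddy's slot, mid-thickness, 94 mm above the caddy's underside; it rests on the hook arm when hung. The slot is 42 mm wide (caddy y) and 32 mm high, from 62 to 94 mm above the underside; the solid strip above it is 42 mm high.
- hook: Fixed stand: level brass arm, 10 mm diameter, centre line 180 mm above the table, along the stand's x from a square wooden post (18 mm, centre x = +75 mm, top at 182 mm) to an upturned tip at x = -38 to -47 mm. Hang from the tip's side: move along the stand's +x, then lower. The tip faces roughly towards the robot. Base plate x +40 to +140, y +-45, 12 mm high. Origin on the table under the arm.
- hook_catch (a point): Middle of the hook arm's usable length, on its upper side, above the stand's origin, 185 mm above the table. The tip's top is 7 mm higher than this.
- tray: Dark wooden ball tray, 0.25 kg, loose on the table: plate 156 (its x) x 84 (y) x 8 mm; at its centre an upright pale wooden grip, 26 mm long in x, 12 thick in y, its top 68 mm above the underside, to pinch from above across the 12 mm. At x = +48 and -48 mm brass rings (inner diameter 44, outer 54, 4 high) make shallow pockets; the ball lies in the +x one. Origin: centre of underside, z up.
- pocket (a point): Centre of the tray's ball pocket (at tray x = +48 mm), 21 mm above the tray's underside, where the ball's centre is when it lies in the middle of the pocket.
- ball_center (a point): Centre of the steel ball, 26 mm diameter, about 70 g, free to roll about 12 mm to each side within its pocket; the pocket rim is 4 mm high.
- mallet: Bystander, not to be shifted: white-headed leather mallet lying on its side, about 220 mm long, 56 mm high, loose. Far side of the table. Origin at its underside.
- awl: Bystander, not to be shifted: awl with pale wooden handle, 125 mm long, 30 mm high, loose. Just beyond the board. Origin at its underside.
- pen: Bystander, not to be shifted: red marker pen, 135 mm long, 10 mm high, loose. Just beyond the board. Origin at its underside.

How it is judged:
By the outcome, as a careful person would: the job done as asked, in the order asked, and still so for the second after the job is handed in, while the arm keeps its last pose, push and grip.
It also fails if it takes over 62 s, if anything falls off the work surface, if the arm or the gripper's body presses on something with over 40 N, if the wrist force passes 120 N, or if a joint passes its speed limit or range.

## Working session

There is one attempt and no reset: what is moved stays moved. The work goes in short steps, Python scripts to look and compute and a tool call to move; the robot and the scene stay as the last step left them, time stands still between calls to the robot, and variables do not carry over. Pictures are saved under pics/ and viewed, and the job is handed in when it is done.

Besides the shell and the picture viewer there is one more tool, called after "Request:" as name(argument=value, ...) on one line, values as JSON. arm_command: Moves the arm, as the interface text tells. Its arguments: {"type":"object","properties":{"deltas":{"type":"array","items":{"type":"array"}}},"required":["deltas"]}

```bash
mkdir -p pics; python3 - <<'E'
from bench import *
import cv2,numpy as np,pickle
s=get_state();print({k:np.round(v,4) for k,v in s.items()})
for n in ["scene","side","wrist"]:
    c=read_camera(n);pickle.dump(c,open(f"{n}0.pkl","wb"))
    cv2.imwrite(f"pics/{n}0.png",c["pixels"][:,:,::-1])
    print(n,c["K"],c["D"],c["R"],c["t"],-c["R"].T@c["t"])
E
```

```text
{'clock': np.float64(0.0), 'joint_positions': array([-0.0417,  0.7071, -0.0276,  1.485 ,  0.022 ,  0.9509, -0.0755]), 'qd': array([ 0.0012, -0.0015,  0.0001,  0.0011,  0.0002,  0.0008, -0.0004]), 'joint_efforts': array([-3.40000e-03, -8.83211e+01,  1.23310e+00, -2.36173e+01,
        1.67000e-02,  6.40000e-03, -0.00000e+00]), 'eef_pos': array([0.5748, 0.    , 0.2528]), 'eef_rot': array([-2.2209e+00, -2.2210e+00,  1.2000e-03]), 'force': array([-0.2275,  0.8071,  1.0529]), 'ft_torque': array([ 0.0026, -0.0118,  0.0051]), 'finger_gap': np.float64(0.0858)}
scene [[488.99263901   0.         256.27085622]
 [  0.         488.99263901 193.65206656]
 [  0.           0.           1.        ]] [0.07341784 0.         0.         0.         0.        ] [[-0.49453108  0.86911507 -0.00883201]
 [ 0.75728554  0.42586793 -0.49513142]
 [-0.42656491 -0.25154623 -0.8687732 ]] [ 0.31108973 -0.41086917  1.51079008] [1.10943886 0.28463677 1.11184724]
side [[420.66505903   0.         259.3787418 ]
 [  0.         420.66505903 194.49045339]
 [  0.           0.           1.        ]] [0.04844045 0.         0.         0.         0.        ] [[-0.99841537 -0.05410159 -0.01548458]
 [-0.01408045  0.50658439 -0.8620754 ]
 [ 0.05448389 -0.8604913  -0.50654342]] [0.62982023 0.12133975 1.09456835] [0.57089436 0.91447199 0.66880291]
wrist [[335.09032314   0.         255.56310714]
 [  0.         335.09032314 191.04375522]
 [  0.           0.           1.        ]] [-0.08713111  0.          0.          0.          0.        ] [[ 9.99998993e-01  2.50416484e-04 -1.39681662e-03]
 [ 6.91156583e-04 -9.45617187e-01  3.25280892e-01]
 [-1.23939810e-03 -3.25281530e-01 -9.45616408e-01]] [-0.57445346 -0.04161677  0.38221097] [0.57495536 0.08511649 0.37415969]
```

```bash
ls -la . pics; nproc
```

```text
.:
total 4056
drwxr-xr-x  3 agent agent    4096 Dec  6 15:02 .
drwxr-xr-x 23 root  root     4096 Dec  6 15:02 ..
drwxr-xr-x  2 agent agent    4096 Dec  6 15:02 pics
-rw-r--r--  1 agent agent 1376907 Dec  6 15:02 scene0.pkl
-rw-r--r--  1 agent agent 1376907 Dec  6 15:02 side0.pkl
-rw-r--r--  1 agent agent 1376907 Dec  6 15:02 wrist0.pkl

pics:
total 988
drwxr-xr-x 2 agent agent   4096 Dec  6 15:02 .
drwxr-xr-x 3 agent agent   4096 Dec  6 15:02 ..
-rw-r--r-- 1 agent agent 339193 Dec  6 15:02 scene0.png
-rw-r--r-- 1 agent agent 321041 Dec  6 15:02 side0.png
-rw-r--r-- 1 agent agent 339324 Dec  6 15:02 wrist0.png
4
```

View pics/scene0.png

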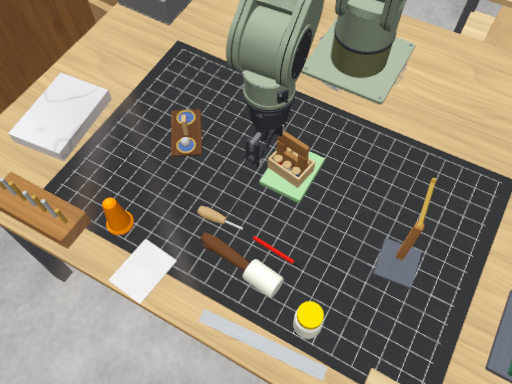

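View pics/side0.png

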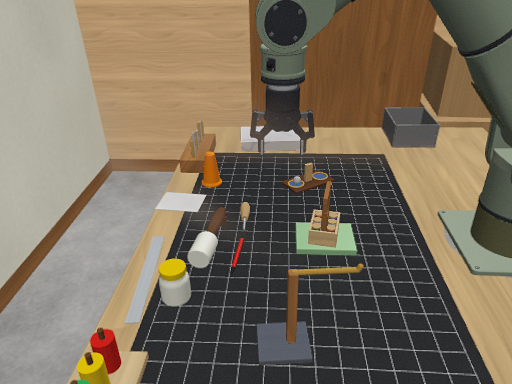

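View pics/wrist0.png

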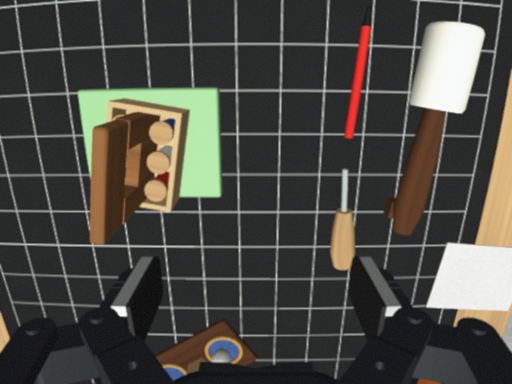

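The scene view shows the tray at about (186,132), the caddy on the board at (292,165), and the hook stand with its post at (412,235) and tip at (433,182). The mallet, awl and pen lie beyond the board. The side view shows the hook tip at (360,268). I'll measure these now.

```bash
cat > h.py <<'E'
import cv2,numpy as np,pickle
def load(n): return pickle.load(open(n,"rb"))
def rays(c,uv):
    p=cv2.undistortPoints(np.asarray(uv,float).reshape(-1,1,2),c["K"],c["D"]).reshape(-1,2)
    return np.c_[p,np.ones(len(p))]
def plane(c,uv,z):
    d=rays(c,uv)@c["R"]; o=-c["R"].T@c["t"]
    return o+d*((z-o[2])/d[:,2])[:,None]
def cloud(c):
    v,u=np.mgrid[:384,:512]; uv=np.c_[u.ravel(),v.ravel()]
    d=rays(c,uv)*c["z_map"].reshape(-1,1)
    return ((d-c["t"])@c["R"]).reshape(384,512,3)
def proj(c,X):
    r,_=cv2.Rodrigues(c["R"]); return cv2.projectPoints(np.asarray(X,float).reshape(-1,3),r,c["t"],c["K"],c["D"])[0].reshape(-1,2)
def rect(P):
    (c,s,a)=cv2.minAreaRect((P[:,:2]*1000).astype(np.float32)); return np.round(c,1),np.round(s,1),round(a,2)
E
python3 - <<'E'
from h import *
for n in ["scene","side","wrist"]:
    c=load(n+"0.pkl"); X=cloud(c); hsv=cv2.cvtColor(c["pixels"],cv2.COLOR_RGB2HSV); H,S,V=cv2.split(hsv)
    ok=c["z_map"]>0; x,y,z=X[...,0],X[...,1],X[...,2]
    print(n)
    m=((H>45)&(H<75)&(S>60)&(V>120)).astype(np.uint8); m[~((x>.35)&(x<.9))]=0
    k,l,st,_=cv2.connectedComponentsWithStats(m); 
    i=1+np.argmax(st[1:,4]); v,u=np.where(l==i)
    print("board",rect(plane(c,np.c_[u,v],.018)), "z med",np.median(z[l==i]))
    # handle top
    b=rect(plane(c,np.c_[u,v],.018))[0]/1000
    near=ok&(np.hypot(x-b[0],y-b[1])<.1)
    t=near&(z>.147)&(z<.161)&(H<25)&(S>60)
    if t.sum()>5: print("handletop n",t.sum(),rect(X[t]),z[t].mean(), X[t].mean(0), np.median(z[t]))
    g=ok&(z>.055)&(z<.075)&(x>.3)&(x<.8)&(y<-.05)&(H<30)
    if g.sum()>5: print("grip?",g.sum(),rect(X[g]),X[g].mean(0))
    a=ok&(z>.165)&(z<.2)&(y>.15)&(y<.5)&(x>.3)&(x<.9)
    if a.sum()>5: print("arm",a.sum(),rect(X[a]),X[a].mean(0),X[a].min(0),X[a].max(0))
E
python3 - <<'E'
from h import *
def crop(n,x0,x1,y0,y1,f,o):
    c=load(n+"0.pkl")["pixels"][y0:y1,x0:x1,::-1]; cv2.imwrite(f"pics/{o}.png",cv2.resize(c,None,fx=f,fy=f,interpolation=cv2.INTER_CUBIC))
crop("scene",150,350,90,220,4,"c1"); crop("scene",360,460,160,300,4,"c2"); crop("side",240,400,140,370,2.6,"c3")
E
```

```text
scene
board (array([466.3,  14.1]), array([150.6, 121. ]), 0.18) z med 0.015020554844895177
handletop n 166 (array([464.6,  15.3]), array([77.3, 14.8]), 79.52) 0.1533027658899246 [0.46570281 0.01669954 0.15330277] 0.15339543644797654
grip? 64 (array([ 639.5, -289.8]), array([322.5,  20.2]), 5.4) [ 0.59203519 -0.2936245   0.06582867]
arm 324 (array([497.6, 341.8]), array([129.1,  17.1]), 6.97) [0.50825921 0.3435298  0.18363166] [0.43349873 0.33155096 0.1654238 ] [0.56228986 0.35786627 0.19449644]
side
board (array([459.6,  25.7]), array([132.7, 148.7]), 88.79) z med 0.014429931505992066
handletop n 102 (array([462.3,  11.4]), array([89.2, 12. ]), 79.48) 0.15420797445346746 [0.46298895 0.01753985 0.15420797] 0.15466660256611475
grip? 248 (array([  550.3, -1058.6]), array([1576.2,  494.9]), 89.87) [ 0.53148731 -0.99272342  0.0645042 ]
arm 535 (array([496.1, 348.3]), array([129.1,  19.8]), 3.2) [0.50440657 0.34887024 0.18280745] [0.43190156 0.33490835 0.16574638] [0.56078317 0.36097234 0.19405637]
wrist
board (array([460.6,  15.4]), array([119.6, 149.7]), 89.73) z med 0.018685846495908244
handletop n 2213 (array([463.1,  10.8]), array([89.6, 12.4]), 79.23) 0.1535224624488369 [0.46486501 0.01380349 0.15352246] 0.1541710062281544
grip? 53 (array([ 791.3, -278.8]), array([16.7,  4.7]), 41.98) [ 0.79137079 -0.27880624  0.06887233]
```

View pics/c1.png

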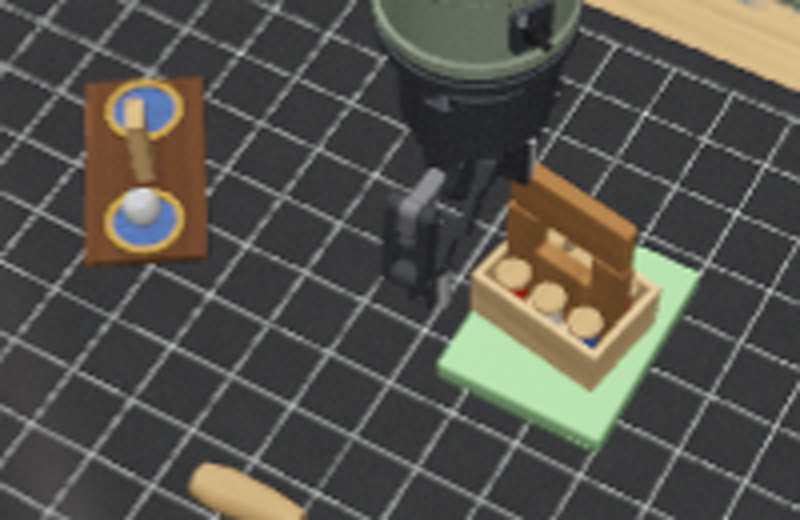

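View pics/c2.png

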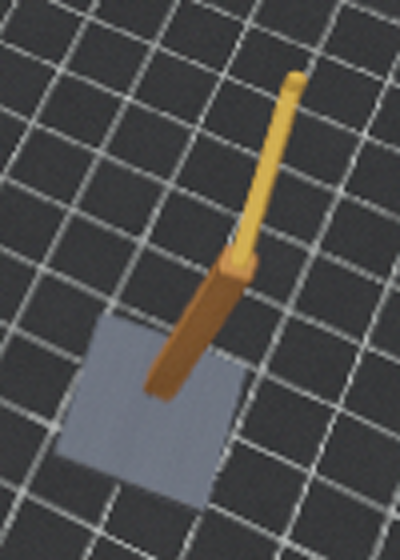

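View pics/c3.png

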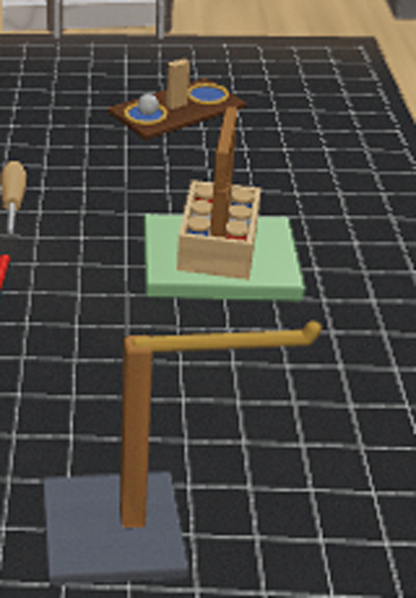

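```bash
python3 - <<'E'
from h import *
for n,box in [("scene",(400,445,170,240)),("side",(290,375,255,285))]:
    c=load(n+"0.pkl"); hsv=cv2.cvtColor(c["pixels"],cv2.COLOR_RGB2HSV); H,S,V=[a.astype(int) for a in cv2.split(hsv)]
    w=np.zeros(H.shape,bool); w[box[2]:box[3],box[0]:box[1]]=1
    m=w&(H>19)&(H<30)&(S>120)&(V>90)
    v,u=np.where(m); print(n,m.sum(),u.min(),u.max(),v.min(),v.max())
    P=plane(c,np.c_[u,v],.18)
    # exclude tip: keep x>tip+15mm
    k=P[:,0]>P[:,0].min()+.02
    l=cv2.fitLine((P[k][:,:2]*1000).astype(np.float32),cv2.DIST_HUBER,0,.01,.01).ravel()
    print(" x range",P[:,0].min(),P[:,0].max()," angle",np.degrees(np.arctan(l[1]/l[0]))," y at x=440,500,550",[l[3]+(q-l[2])*l[1]/l[0] for q in (440,500,550)])
    X=cloud(c)[m]; print(" cloud z",np.percentile(X[:,2],[5,50,95]))
    # base plate
    B=(np.abs(H-110)<20)&(S>25)&(S<110)&(V>60)&(V<150)
    X=cloud(c); B&=(X[...,1]>.2)&(X[...,1]<.5)&(X[...,0]>.4)&(X[...,0]<.8)&(X[...,2]>0.002)&(X[...,2]<.025)
    k_,lab,st,_=cv2.connectedComponentsWithStats(B.astype(np.uint8)); i=1+np.argmax(st[1:,4]); v,u=np.where(lab==i)
    print(" base",st[i],rect(plane(c,np.c_[u,v],.012)))
    # tray plate: dark brown
    B=(X[...,2]>-.01)&(X[...,2]<.03)&(X[...,1]<-.08)&(X[...,1]>-.35)&(X[...,0]>.35)&(X[...,0]<.75)
    T=B&(S>60)&(V>50)
    T=cv2.morphologyEx(T.astype(np.uint8),cv2.MORPH_CLOSE,np.ones((5,5)))
    k_,lab,st,_=cv2.connectedComponentsWithStats(T); i=1+np.argmax(st[1:,4]); v,u=np.where(lab==i)
    print(" tray",st[i],rect(plane(c,np.c_[u,v],.008)))
    # blue pockets
    Bl=(H>100)&(H<130)&(S>100)&B
    k_,lab,st,ce=cv2.connectedComponentsWithStats(Bl.astype(np.uint8))
    for i in range(1,k_):
        if st[i,4]>15: print(" blue",st[i],plane(c,[ce[i]],.008))
    # grip top
    G=(X[...,2]>.058)&(X[...,2]<.078)&(X[...,1]<-.08)&(X[...,1]>-.3)&(X[...,0]>.4)&(X[...,0]<.65)
    print(" grip",G.sum(), rect(X[G]) if G.sum()>3 else 0)
E
```

```text
scene 242 418 436 178 226
 x range 0.4242823558039378 0.5528101637795568  angle 6.323645  y at x=440,500,550 [np.float32(337.21075), np.float32(343.8599), np.float32(349.40082)]
 cloud z [0.17974321 0.18531893 0.18954108]
 base [ 374  238   47   49 1315] (array([567.7, 350.5]), array([102.6,  90.7]), 6.83)
 tray [ 171  109   31   48 1154] (array([ 490.6, -305. ]), array([161.5,  84.1]), 32.75)
 blue [183 112  10  11  57] [[ 0.44097455 -0.32968817  0.008     ]]
 blue [179 141  14  10  72] [[ 0.5330005 -0.2765697  0.008    ]]
 grip 16 (array([ 496. , -296.8]), array([14.7,  6.8]), 7.1)
side 366 291 362 264 274
 x range 0.4281983343664494 0.5540104439376548  angle 4.9737706  y at x=440,500,550 [np.float32(337.16547), np.float32(342.3871), np.float32(346.73846)]
 cloud z [0.17991894 0.18512583 0.18839906]
 base [ 257  321   55   43 1702] (array([566.3, 353.5]), array([99.5, 96.1]), 6.62)
 tray [282 172  53  22 575] (array([ 487.9, -301.4]), array([160.9,  92.9]), 33.29)
 blue [314 174  12   5  43] [[ 0.44794381 -0.33823356  0.008     ]]
 blue [290 181  12   5  34] [[ 0.5293954  -0.28020822  0.008     ]]
 grip 13 (array([ 492.5, -296.8]), array([14.9, 10. ]), 47.24)
```

The measurements agree with each other:

| Item | Position (mm) | Angle |
|---|---|---|
| Caddy | (463, 11) | x axis at -10.6° |
| Board | about (463, 14) | 0° |
| Hook origin | (477, 341) | 6.2° |
| Tray | (489, -303) | 33°, ball at its far end |

I'll move above the caddy first.

Request:
arm_command(deltas=[[[0.3,-4,0],[0,0,0.1],8.5],[[0.8,-8,0],[0,0,0.185],8.5],[[1.1,-11.2,0],[0,0,0.185],8.5],[[1.1,-11.2,3],[0,0,0.185],8.5],[[1.1,-11.2,6],[0,0,0.185],8.5]])

```text
clock: 0.65
eef_pos: [0.4629, 0.0112, 0.1933]
eef_rot: [2.416, 2.006, 0.003]
force: [1.3, 0.4, -0.8]
finger_gap: 0.0848
```

Request:
arm_command(deltas=[[[0,0,0],[0,0,0],8.5],[[0,0,0],[0,0,0],8.5]])

```text
clock: 0.85
eef_pos: [0.463, 0.011, 0.1937]
eef_rot: [-2.417, -2.006, 0.001]
force: [-0.0, -0.2, 0.5]
finger_gap: 0.0851
```

```bash
python3 - <<'E'
from bench import *
from h import *
c=read_camera("wrist"); cv2.imwrite("pics/w1.png",c["pixels"][:,:,::-1]); pickle.dump(c,open("wrist1.pkl","wb"))
X=cloud(c); hsv=cv2.cvtColor(c["pixels"],cv2.COLOR_RGB2HSV);H,S,V=cv2.split(hsv)
t=(X[...,2]>.147)&(X[...,2]<.161)&(H<25)&(S>60)&(c["z_map"]>0)
print(t.sum(),rect(X[t]))
s=get_state();print(s["eef_pos"],s["eef_rot"],s["force"])
E
```

```text
3289 (array([462.3,  10.8]), array([89.5, 12.1]), 79.57)
[0.46333473 0.01096535 0.19423568] [2.41705187e+00 2.00635442e+00 6.65862353e-04] [0.14786266 0.2469054  0.3063029 ]
```

View pics/w1.png

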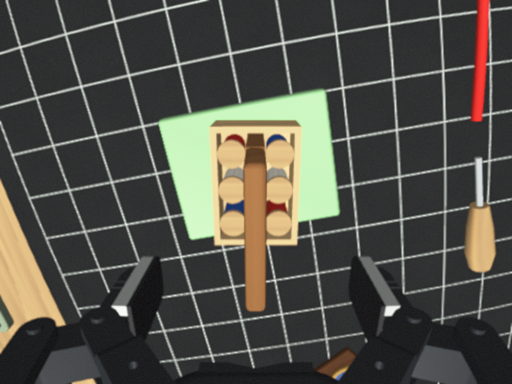

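The handle's midline is at column 256, centred between the jaws, so I'll descend and grip.

Request:
arm_command(deltas=[[[0,0,2.5],[0,0,0],8.5],[[0,0,4.8],[0,0,0],8.5],[[0,0,4.8],[0,0,0],8.5],[[0,0,4.8],[0,0,0],0],[[0,0,4.8],[0,0,0],0]])

```text
clock: 1.4
eef_pos: [0.4635, 0.011, 0.1467]
eef_rot: [2.416, 2.006, 0.002]
force: [0.6, 0.4, -0.1]
finger_gap: 0.0587
```

Request:
arm_command(deltas=[[[0,0,0],[0,0,0],0],[[0,0,0],[0,0,0],0],[[0,0,0],[0,0,0],0],[[0,0,0],[0,0,0],0]])

```text
clock: 1.8
eef_pos: [0.4629, 0.011, 0.1457]
eef_rot: [-2.417, -2.007, -0.0]
force: [-2.3, -0.3, 10.4]
finger_gap: 0.0112
```

Request:
arm_command(deltas=[[[0,0,-1],[0,0,0],0],[[0,0,-3],[0,0,0],0],[[0,0,-6],[0,0,0],0],[[0,0,-9],[0,0,0],0],[[0,0,-9],[0,0,0],0]])

```text
clock: 2.3
eef_pos: [0.4639, 0.011, 0.2387]
eef_rot: [2.415, 2.005, 0.006]
force: [0.4, -0.3, -3.2]
finger_gap: 0.011
```

Request:
arm_command(deltas=[[[0,0,0],[0,0,0],0]])

```text
clock: 2.4
eef_pos: [0.4629, 0.011, 0.2357]
eef_rot: [2.417, 2.006, 0.001]
force: [-0.7, -0.6, -2.4]
finger_gap: 0.0113
```

```bash
python3 - <<'E'
from bench import *
from h import *
from scipy.spatial.transform import Rotation as R
for n in ("side","scene"):
    c=read_camera(n); cv2.imwrite(f"pics/{n}2.png",c["pixels"][:,:,::-1]); pickle.dump(c,open(n+"2.pkl","wb"))
    hsv=cv2.cvtColor(c["pixels"],cv2.COLOR_RGB2HSV);H,S,V=cv2.split(hsv);X=cloud(c)
s=get_state();print(s["eef_pos"],s["eef_rot"],s["force"],s["finger_gap"])
M=R.from_rotvec(s["eef_rot"]); p=s["eef_pos"]
for g in ((.387,.331,.236),(.477,.341,.236)): print(M.inv().apply(np.array(g)-p)*100)
print(M.as_matrix().round(3))
E
```

```text
[0.46261321 0.01096707 0.23470698] [-2.41659787e+00 -2.00618695e+00  1.69255541e-03] [-0.74928701  1.30606847 -3.54195436] 0.011393766595145146
[ 30.06548488 -13.3211389   -0.12223089]
[32.70445253 -4.65882365 -0.13424271]
[[ 0.184  0.983 -0.001]
 [ 0.983 -0.184 -0.   ]
 [-0.    -0.001 -1.   ]]
```

View pics/side2.png

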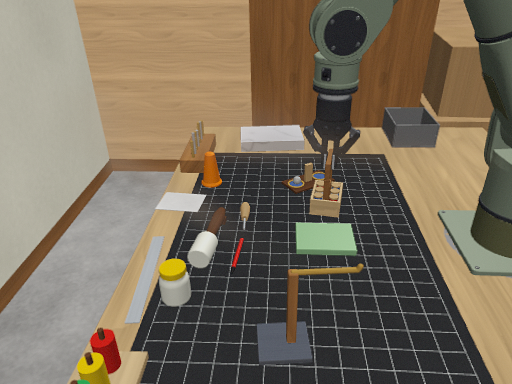

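The caddy is lifted and sits square in the jaws, with the board empty below at (325,238). Next I'll carry it to the tip side of the hook.

Request:
arm_command(deltas=[[[2,-1.5,0],[0,0,0],0],[[5,-3.5,0],[0,0,0],0],[[9,-6,0],[0,0,0],0],[[13,-8,0],[0,0,0],0],[[16,-9,0],[0,0,0],0]])

```text
clock: 3.0
eef_pos: [0.4023, 0.1872, 0.2346]
eef_rot: [-2.414, -2.009, 0.003]
force: [1.0, 0.2, -2.1]
finger_gap: 0.0113
```

Request:
arm_command(deltas=[[[3.5,-1.5,0],[0,0,-0.06],0],[[7,-3,0],[0,0,-0.14],0],[[10.5,-3.8,0],[0,0,-0.22],0],[[13,-4.2,0],[0,0,-0.29],0],[[14.1,-4.3,0],[0,0,-0.293],0]])

```text
clock: 3.5
eef_pos: [0.3868, 0.3333, 0.2342]
eef_rot: [-2.093, -2.342, 0.002]
force: [-0.4, 0.1, -3.1]
finger_gap: 0.0112
```

Request:
arm_command(deltas=[[[0,0,0],[0,0,0],0],[[0,0,0],[0,0,0],0]])

```text
clock: 3.7
eef_pos: [0.3877, 0.3301, 0.2348]
eef_rot: [2.101, 2.336, -0.002]
force: [-0.1, -0.8, -3.0]
finger_gap: 0.0112
```

```bash
python3 - <<'E'
from bench import *
from h import *
from scipy.spatial.transform import Rotation as R
for n in ("side","scene","wrist"):
    c=read_camera(n); cv2.imwrite(f"pics/{n}3.png",c["pixels"][:,:,::-1]); pickle.dump(c,open(n+"3.pkl","wb"))
    if n!="wrist":
        im=c["pixels"][:,:,::-1]; im=im[200:360,240:440] if n=="side" else im[120:280,360:512]
        cv2.imwrite(f"pics/{n}3c.png",cv2.resize(im,None,fx=3.7,fy=3.7,interpolation=cv2.INTER_CUBIC))
s=get_state();print(s["clock"],s["eef_pos"],s["eef_rot"],s["force"],s["finger_gap"])
M=R.from_rotvec(s["eef_rot"]); p=s["eef_pos"]
for g in ((.477,.341,.2335),): print(M.inv().apply(np.array(g)-p)*100)
print(M.as_matrix().round(3))
# board now
for n in ("scene","side"):
    c=load(n+"2.pkl");H,S,V=cv2.split(cv2.cvtColor(c["pixels"],cv2.COLOR_RGB2HSV));X=cloud(c)
    m=((H>45)&(H<75)&(S>60)&(V>150)&(X[...,0]>.35)&(X[...,0]<.6)&(abs(X[...,1])<.15)).astype(np.uint8)
    v,u=np.where(m); print(n,rect(plane(c,np.c_[u,v],.018)))
E
```

```text
3.85 [0.38785106 0.33030278 0.23528443] [ 2.10037518e+00  2.33595386e+00 -8.14931430e-04] [ 0.21587298 -0.46086289 -3.04030055] 0.010926867455235524
[0.11965825 8.97809095 0.17620577]
[[-0.106  0.994 -0.   ]
 [ 0.994  0.106 -0.001]
 [-0.001 -0.    -1.   ]]
scene (array([463.9,  13.9]), array([119.6, 154.6]), 89.76)
side (array([460.4,  15.7]), array([118.6, 147.3]), 89.88)
```

View pics/side3c.png

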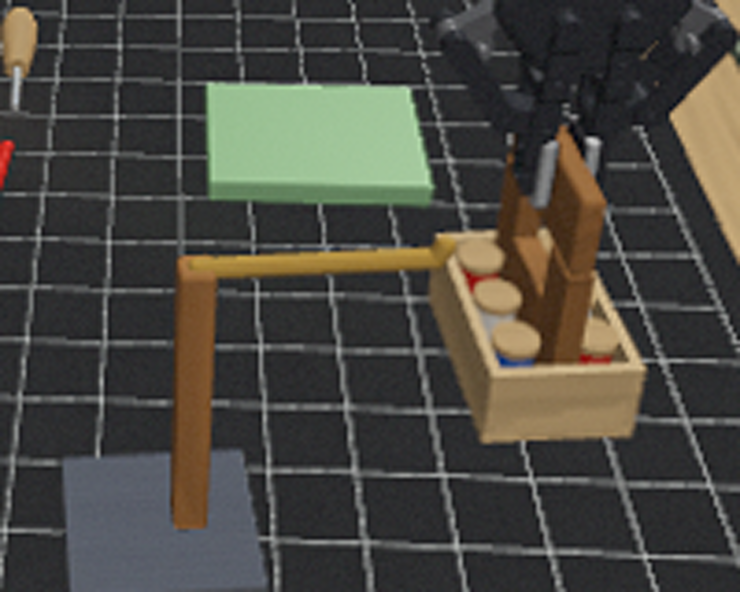

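View pics/scene3c.png

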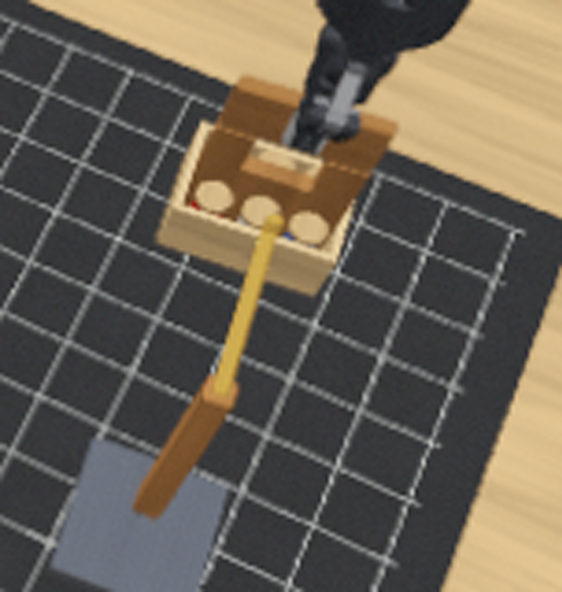

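View pics/wrist3.png

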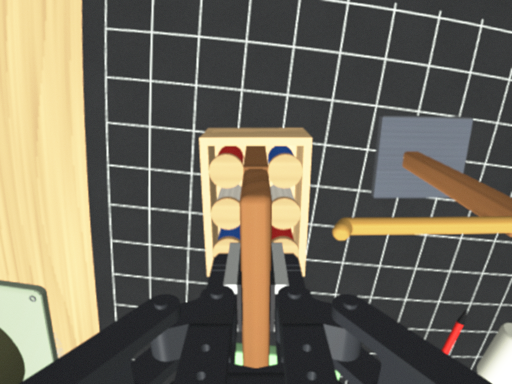

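The arm is parallel to the tool's y axis in the wrist view, with the tip at (342,228). I'll check the lateral offset and heights by ray casting.

```bash
python3 - <<'E'
from h import *
from scipy.spatial.transform import Rotation as R
p=np.array([.38785,.3303,.2353]); M=R.from_rotvec([2.10037518,2.33595386,-.0008])
for n in ("wrist","scene","side"):
    c=load(n+"3.pkl");H,S,V=[a.astype(int) for a in cv2.split(cv2.cvtColor(c["pixels"],cv2.COLOR_RGB2HSV))]
    m=(H>18)&(H<30)&(S>120)&(V>90); w=np.zeros_like(m)
    b={"wrist":(335,512,210,245),"scene":(400,445,170,240),"side":(290,375,255,285)}[n]; w[b[2]:b[3],b[0]:b[1]]=1; m&=w
    v,u=np.where(m); P=M.inv().apply(plane(c,np.c_[u,v],.18)-p)*1000
    k=(P[:,1]>62)&(P[:,1]<140)
    l=cv2.fitLine(P[k][:,:2].astype(np.float32),cv2.DIST_HUBER,0,.01,.01).ravel()
    print(n,m.sum(),"tip y",P[:,1].min(),"x at y=50,90:",[l[2]+(q-l[3])*l[0]/l[1] for q in (50,90)])
# handle ends in tool frame (top at TCP-(-?)): cloud
c=load("wrist3.pkl");X=cloud(c);H,S,V=cv2.split(cv2.cvtColor(c["pixels"],cv2.COLOR_RGB2HSV))
Q=M.inv().apply(X.reshape(-1,3)-p).reshape(X.shape)*1000
t=(Q[...,2]<-3)&(Q[...,2]>-15)&(abs(Q[...,1])<10)&(H<25)&(S>60)
print(t.sum(),rect(Q[t]/1000),np.median(Q[...,2][t]))
# slot lower/upper in scene: brown-lit?
E
```

```text
wrist 2962 tip y 46.25158658298239 x at y=50,90: [np.float32(2.5651655), np.float32(2.6484196)]
scene 261 tip y 37.11742509225833 x at y=50,90: [np.float32(2.0301306), np.float32(1.7287322)]
side 397 tip y 39.98466502925536 x at y=50,90: [np.float32(1.4832066), np.float32(0.9450462)]
5103 (array([3.4, 0.1]), array([82.2, 12.5]), 0.19) -8.541559123597253
```

The arm is 2 mm off along tool +x and its origin is 90 mm ahead along tool y. The slot spans z = 170–202 mm, against the 175–192 mm it needs. I'll insert now.

Request:
arm_command(deltas=[[[0.2,0.5,0.2],[0,0,0],0],[[0.2,2,0.2],[0,0,0],0],[[0.2,4,0.2],[0,0,0],0],[[0.2,6,0.2],[0,0,0],0],[[0.2,7.5,0.2],[0,0,0],0]])

```text
clock: 4.35
eef_pos: [0.4635, 0.341, 0.2331]
eef_rot: [2.099, 2.337, 0.0]
force: [0.5, -0.2, -2.2]
finger_gap: 0.0111
```

Request:
arm_command(deltas=[[[0,1,0],[0,0,0],0],[[0,1.5,0],[0,0,0],0],[[0,1.5,0],[0,0,0],0]])

```text
clock: 4.65
eef_pos: [0.4773, 0.3427, 0.233]
eef_rot: [2.099, 2.337, -0.0]
force: [-0.1, 0.1, -1.9]
finger_gap: 0.011
```

```bash
python3 - <<'E'
from bench import *
from h import *
for n in ("side","scene"):
    c=read_camera(n); im=c["pixels"][:,:,::-1]; im=im[200:360,240:440] if n=="side" else im[120:280,360:512]
    cv2.imwrite(f"pics/{n}4c.png",cv2.resize(im,None,fx=3.7,fy=3.7,interpolation=cv2.INTER_CUBIC))
s=get_state();print(s["clock"],s["eef_pos"],s["force"],s["ft_torque"])
E
```

```text
4.75 [0.47651773 0.34296877 0.23321479] [-0.13204743  0.27528577 -3.4198276 ] [0.00570118 0.02686415 0.01659055]
```

View pics/side4c.png

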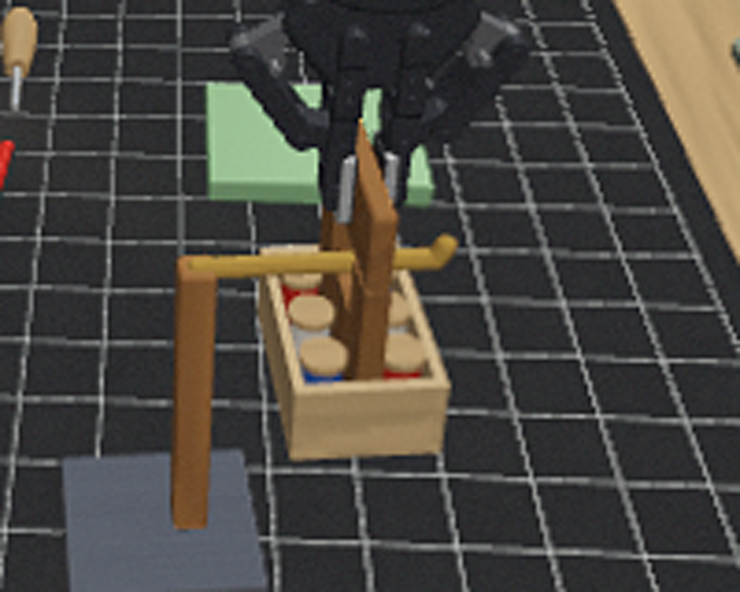

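View pics/scene4c.png

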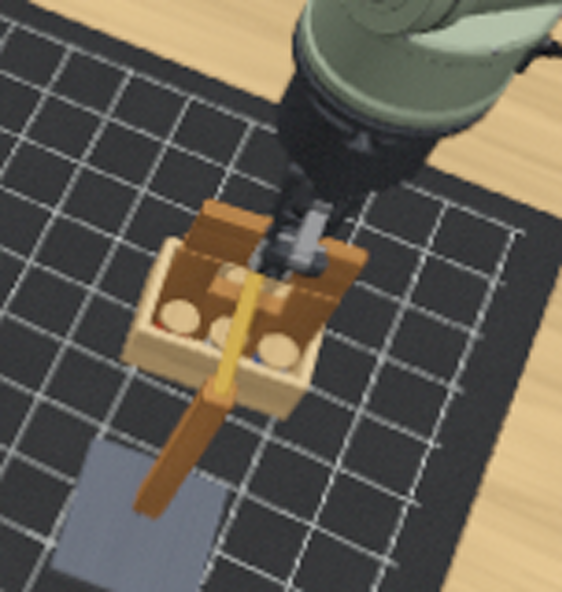

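The arm goes through the slot: the tip at (448,245) in the side crop is in front of the handle. Next I'll lower until it touches.

Request:
arm_command(deltas=[[[0,0,0.5],[0,0,0],0],[[0,0,1.0],[0,0,0],0],[[0,0,1.2],[0,0,0],0],[[0,0,1.4],[0,0,0],0],[[0,0,1.4],[0,0,0],0]])

```text
clock: 5.25
eef_pos: [0.4768, 0.343, 0.219]
eef_rot: [-2.098, -2.338, 0.001]
force: [0.6, 0.4, -2.9]
finger_gap: 0.011
```

Request:
arm_command(deltas=[[[0,0,0.1],[0,0,0],0],[[0,0,0.2],[0,0,0],0]])

```text
clock: 5.45
eef_pos: [0.477, 0.3432, 0.2182]
eef_rot: [2.098, 2.338, 0.002]
force: [-6.1, -3.8, 23.5]
finger_gap: 0.0109
```

Request:
arm_command(deltas=[[[0,0,-0.1],[0,0,0],0],[[0,0,-0.1],[0,0,0],2],[[0,0,-0.1],[0,0,0],3],[[0,0,-0.1],[0,0,0],4],[[0,0,-0.1],[0,0,0],4]])

```text
clock: 5.95
eef_pos: [0.4769, 0.343, 0.2182]
eef_rot: [-2.098, -2.338, 0.0]
force: [1.2, -0.0, 0.7]
finger_gap: 0.0402
```

```bash
python3 - <<'E'
from bench import *
from h import *
for n in ("side","scene","wrist"):
    c=read_camera(n); im=c["pixels"][:,:,::-1]; im=im[200:360,240:440] if n=="side" else im[120:280,360:512] if n=="scene" else im
    cv2.imwrite(f"pics/{n}5c.png",cv2.resize(im,None,fx=3.7,fy=3.7,interpolation=cv2.INTER_CUBIC) if n!="wrist" else im)
s=get_state();print(s["clock"],s["eef_pos"],s["force"],s["ft_torque"],s["finger_gap"])
E
```

```text
6.1 [0.47688848 0.34298745 0.21823487] [-0.03155477  0.6512538  -0.46800976] [-0.03718187 -0.00216531  0.04147129] 0.04014722622187179
```

View pics/side5c.png

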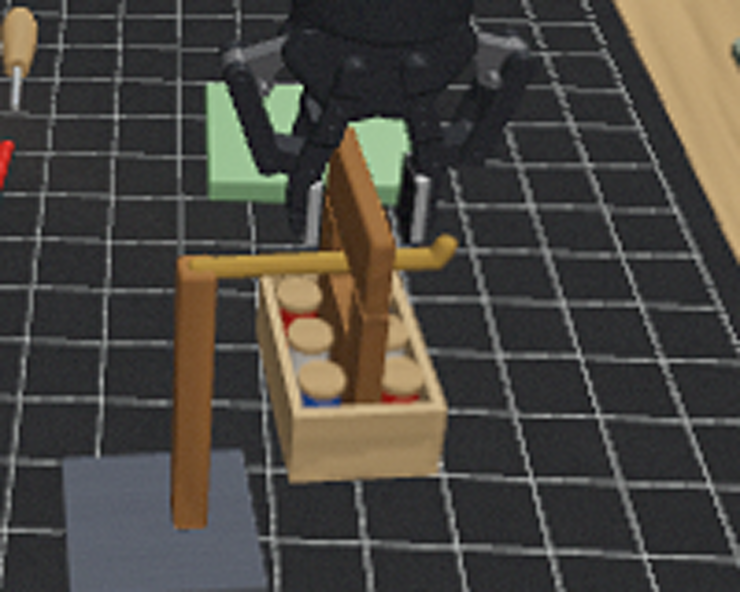

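View pics/wrist5c.png

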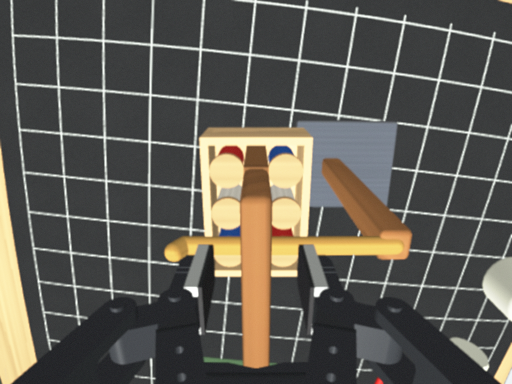

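The caddy hangs upright and the jaws are clear of it, with gaps on both sides of the handle at column 256. I'll rise straight up and then check that it stays hung.

Request:
arm_command(deltas=[[[0,0,-0.7],[0,0,0],4],[[0,0,-2.5],[0,0,0],4],[[0,0,-5],[0,0,0],4],[[0,0,-8],[0,0,0],4],[[0,0,-9],[0,0,0],4]])

```text
clock: 6.6
eef_pos: [0.4774, 0.3433, 0.3114]
eef_rot: [2.098, 2.337, 0.006]
force: [-0.3, 0.7, -0.8]
finger_gap: 0.0401
```

Request:
arm_command(deltas=[[[-3,0,0],[0,0,0.1],6],[[-7,0,0],[0,0,0.22],8],[[-12,0,0],[0,0,0.34],8],[[-17,0,0],[0,0,0.46],8],[[-21,0,0],[0,0,0.56],8]])

```text
clock: 7.1
eef_pos: [0.4994, 0.1315, 0.3086]
eef_rot: [2.668, 1.659, 0.0]
force: [0.6, 0.9, 1.5]
finger_gap: 0.0801
```

```bash
cat > go.py <<'E'
from bench import *
from h import *
from scipy.spatial.transform import Rotation as R
def plan(g,ang):  # goal pos, world angle (deg) of tool y
    s=get_state(); M=R.from_rotvec(s["eef_rot"]); p=s["eef_pos"]; m=M.as_matrix()
    a=np.degrees(np.arctan2(m[1,1],m[0,1])); d=(ang-a+180)%360-180
    print(s["clock"],p.round(4),"yaw",a.round(2),"tilt",m[:,2].round(4),"F",s["force"].round(1),"q",s["joint_positions"].round(2),"gap",s["finger_gap"].round(4))
    print("delta cm",(M.inv().apply(np.array(g)-p)*100).round(2),"az",(-np.radians(d)).round(3))
E
python3 - <<'E'
from go import *
plan((.489,-.303,.25),-57)
c=read_camera("side"); im=c["pixels"][:,:,::-1]; cv2.imwrite("pics/side6.png",im)
E
```

```text
Traceback (most recent call last):
  File "go.py", line 7, in plan
    print(s["clock"],p.round(4),"yaw",a.round(2),"tilt",m[:,2].round(4),"F",s["force"].round(1),"q",s["joint_positions"].round(2),"gap",s["finger_gap"].round(4))
                                                                                                                                        ^^^^^^^^^^^^^^^^^^^^^
AttributeError: 'float' object has no attribute 'round'
```

```bash
sed -i 's/s\["finger_gap"\].round(4)/round(float(s["finger_gap"]),4)/; s/s = get/s=get/' go.py
python3 - <<'E'
from go import *
plan((.489,-.303,.25),-57)
c=read_camera("side"); im=c["pixels"][:,:,::-1]; cv2.imwrite("pics/side6.png",im)
E
```

```text
7.1 [0.4994 0.1315 0.3086] yaw -26.26 tilt [ 3.e-04 -4.e-04 -1.e+00] F [0.6 0.9 1.5] q [-0.41  0.56  0.16  1.61 -0.1   0.98 -0.67] gap 0.0801
delta cm [-39.43  18.28   5.88] az 0.537
```

View pics/side6.png

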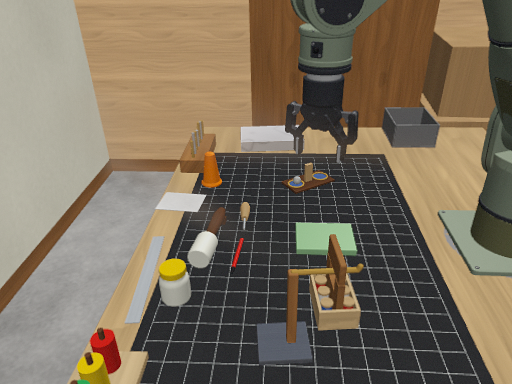

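The caddy hangs level on the hook, with its handle at (337,265). On to the tray.

Request:
arm_command(deltas=[[[-3,1.4,0],[0,0,0],8],[[-7,3.2,0.2],[0,0,0],8],[[-11,5,0.5],[0,0,0],8],[[-15,7,0.8],[0,0,0],8],[[-19,9,1],[0,0,0],8]])

```text
clock: 7.65
eef_pos: [0.4972, -0.0776, 0.2984]
eef_rot: [-2.662, -1.668, -0.0]
force: [0.9, 0.4, 0.0]
finger_gap: 0.0802
```

Request:
arm_command(deltas=[[[-4,1.8,0],[0,0,0.1],8],[[-8,3.6,0.2],[0,0,0.22],8],[[-12,5.5,0.5],[0,0,0.34],8],[[-16,7.5,1],[0,0,0.46],8],[[-19,9,1.5],[0,0,0.537],8]])

```text
clock: 8.15
eef_pos: [0.4949, -0.2888, 0.2832]
eef_rot: [3.012, 0.892, -0.001]
force: [1.4, 0.7, -0.0]
finger_gap: 0.0799
```

Request:
arm_command(deltas=[[[0,0,0],[0,0,0],8],[[0,0,0],[0,0,0],8]])

```text
clock: 8.35
eef_pos: [0.4953, -0.2863, 0.283]
eef_rot: [-3.009, -0.901, 0.001]
force: [-0.6, 1.1, -0.0]
finger_gap: 0.0797
```

```bash
python3 - <<'E'
from go import *
c=read_camera("wrist"); cv2.imwrite("pics/w7.png",c["pixels"][:,:,::-1]); pickle.dump(c,open("wrist7.pkl","wb"))
plan((.489,-.303,.25),-57)
X=cloud(c);H,S,V=cv2.split(cv2.cvtColor(c["pixels"],cv2.COLOR_RGB2HSV)); ok=c["z_map"]>0
n=ok&(np.hypot(X[...,0]-.489,X[...,1]+.303)<.12)
g=n&(X[...,2]>.062)&(X[...,2]<.074); print("grip",g.sum(),rect(X[g]),np.median(X[...,2][g]))
m=n&(X[...,2]>.003)&(S>70)&(X[...,2]<.03); 
v,u=np.where(m); print("plate",m.sum(),rect(plane(c,np.c_[u,v],.008)))
E
```

```text
8.4 [ 0.4956 -0.2855  0.2833] yaw -56.59 tilt [-1.e-04  6.e-04 -1.e+00] F [1.7 0.7 0.6] q [ 0.33  0.69  0.27  1.45 -0.2   1.03 -0.34] gap 0.0798
delta cm [-1.52  1.09  3.33] az 0.007
grip 287 (array([ 489. , -304.1]), array([26. , 11.5]), 33.88) 0.06864600701509112
plate 7643 (array([ 489.5, -304.3]), array([156.6,  84.4]), 33.87)
```

View pics/w7.png

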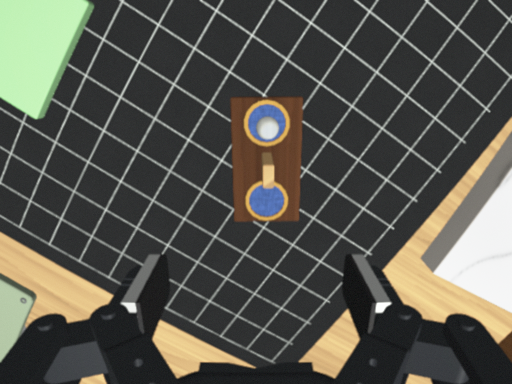

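In the wrist view the tray's ball is at (268,128), in the far pocket, and the grip top is at (268,178). The grip and plate fits agree on (489, -304) mm at 33.9°. I'll move above it.

Request:
arm_command(deltas=[[[-0.8,0.6,0],[0,0,-0.009],8],[[-1.6,1.2,2],[0,0,-0.009],8],[[-1.6,1.2,5],[0,0,-0.009],8],[[-1.6,1.2,9],[0,0,-0.009],8],[[-1.6,1.2,13],[0,0,-0.009],8]])

```text
clock: 8.9
eef_pos: [0.4888, -0.3049, 0.1525]
eef_rot: [3.004, 0.917, 0.001]
force: [1.3, -0.6, 0.8]
finger_gap: 0.0801
```

Request:
arm_command(deltas=[[[0,0,0],[0,0,0],8],[[0,0,0],[0,0,0],8],[[0,0,0],[0,0,0],8]])

```text
clock: 9.2
eef_pos: [0.4894, -0.3055, 0.1555]
eef_rot: [3.003, 0.915, 0.003]
force: [1.4, -0.0, 0.2]
finger_gap: 0.0802
```

```bash
python3 - <<'E'
from go import *
c=read_camera("wrist"); cv2.imwrite("pics/w8.png",c["pixels"][:,:,::-1])
plan((.489,-.3042,.044),-56.1)
X=cloud(c); ok=c["z_map"]>0
n=ok&(np.hypot(X[...,0]-.489,X[...,1]+.303)<.05)
g=n&(X[...,2]>.062)&(X[...,2]<.074); print("grip",g.sum(),rect(X[g]),np.median(X[...,2][g]))
E
```

```text
9.25 [ 0.4894 -0.3055  0.1554] yaw -56.13 tilt [ 0.0024 -0.0014 -1.    ] F [ 0.  -0.9  0.3] q [ 0.4   0.85  0.21  1.6  -0.24  0.72 -0.26] gap 0.0802
delta cm [ 0.03 -0.15 11.14] az -0.0
grip 655 (array([ 489.6, -304.3]), array([25.6, 11.5]), 33.59) 0.06857697857597479
```

View pics/w8.png

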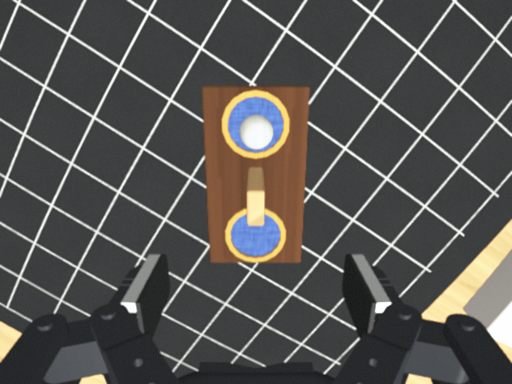

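The grip top is central at column 256, so I'll descend and close gently.

Request:
arm_command(deltas=[[[0,-0.1,2],[0,0,0],7],[[0,-0.1,5],[0,0,0],6],[[0,-0.1,8],[0,0,0],5],[[0,-0.1,10.5],[0,0,0],4],[[0,-0.1,11.1],[0,0,0],3]])

```text
clock: 9.75
eef_pos: [0.4879, -0.304, 0.0415]
eef_rot: [-3.004, -0.915, 0.001]
force: [-0.5, 0.2, -0.1]
finger_gap: 0.0302
```

Request:
arm_command(deltas=[[[0,0,0],[0,0,0],3],[[0,0,0],[0,0,0],2.5],[[0,0,0],[0,0,0],2],[[0,0,0],[0,0,0],1.7],[[0,0,0],[0,0,0],1.5]])

```text
clock: 10.25
eef_pos: [0.4884, -0.3044, 0.0429]
eef_rot: [3.005, 0.914, 0.001]
force: [0.4, -0.2, -0.6]
finger_gap: 0.015
```

```bash
python3 - <<'E'
from go import *
plan((.489,-.3042,.044),-56.1)
c=read_camera("wrist"); cv2.imwrite("pics/w9.png",c["pixels"][:,:,::-1])
E
```

```text
10.25 [ 0.4884 -0.3044  0.0429] yaw -56.15 tilt [ 8.e-04 -6.e-04 -1.e+00] F [ 0.4 -0.2 -0.6] q [ 0.43  1.02  0.15  1.66 -0.28  0.48 -0.22] gap 0.015
delta cm [ 0.06  0.02 -0.11] az -0.001
```

View pics/w9.png

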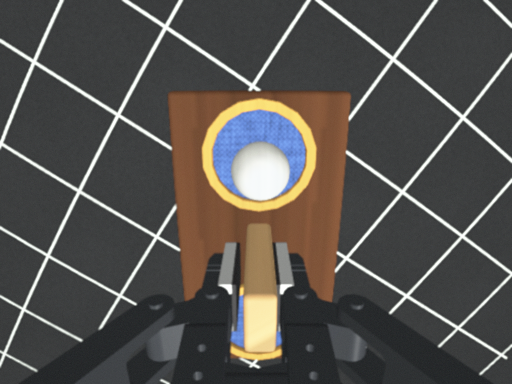

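The grip is centred between the pads and the ball is in its pocket at (261,170). I'll close on it.

Request:
arm_command(deltas=[[[0,0,0],[0,0,0],1.3],[[0,0,0],[0,0,0],1.1],[[0,0,0],[0,0,0],0.5],[[0,0,0],[0,0,0],0],[[0,0,0],[0,0,0],0]])

```text
clock: 10.8
eef_pos: [0.4885, -0.3047, 0.0428]
eef_rot: [3.004, 0.914, 0.001]
force: [1.7, -2.5, 7.2]
finger_gap: 0.0117
```

Request:
arm_command(deltas=[[[0,0,-0.1],[0,0,0],0],[[0,0,-0.3],[0,0,0],0],[[0,0,-0.6],[0,0,0],0],[[0,0,-1.0],[0,0,0],0],[[0,0,-1.5],[0,0,0],0]])

```text
clock: 11.3
eef_pos: [0.488, -0.3041, 0.0575]
eef_rot: [-3.005, -0.914, 0.0]
force: [0.3, 1.2, -3.8]
finger_gap: 0.0108
```

Request:
arm_command(deltas=[[[0,0,-0.5],[0,0,0],0],[[0,0,-0.9],[0,0,0],0],[[0,0,-1.2],[0,0,0],0],[[0,0,-1.4],[0,0,0],0],[[0,0,-1.5],[0,0,0],0]])

```text
clock: 11.8
eef_pos: [0.4881, -0.3042, 0.0725]
eef_rot: [3.006, 0.915, -0.0]
force: [0.9, -0.2, -3.8]
finger_gap: 0.0111
```

```bash
python3 - <<'E'
from go import *
plan((.4635,.0145,.142),-56.1)
c=read_camera("wrist"); cv2.imwrite("pics/w10.png",c["pixels"][:,:,::-1])
c=read_camera("side"); cv2.imwrite("pics/s10.png",cv2.resize(c["pixels"][100:240,230:400,::-1],None,fx=4,fy=4,interpolation=cv2.INTER_CUBIC))
E
```

```text
11.8 [ 0.4881 -0.3042  0.0725] yaw -56.15 tilt [-0. -0. -1.] F [ 0.9 -0.2 -3.8] q [ 0.42  0.97  0.17  1.65 -0.27  0.54 -0.23] gap 0.0111
delta cm [ 15.71 -27.84  -6.96] az -0.001
```

View pics/w10.png

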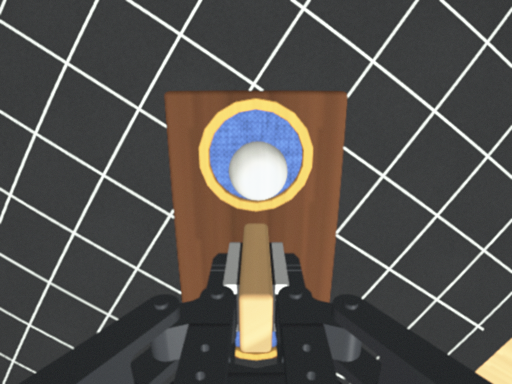

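View pics/s10.png

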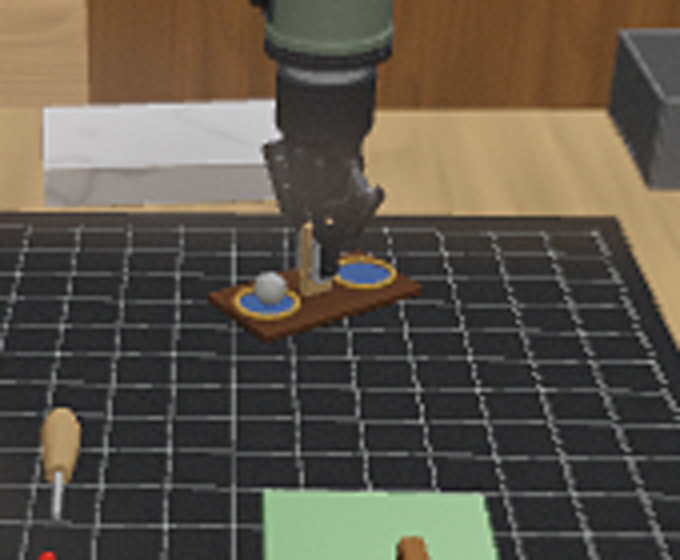

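The tray is lifted and level, with the ball seated at (258,170). I'll raise it to final height, then carry it in gentle ramps.

Request:
arm_command(deltas=[[[0,0,-0.3],[0,0,0],0],[[0,0,-0.9],[0,0,0],0],[[0,0,-1.8],[0,0,0],0],[[0,0,-2.7],[0,0,0],0],[[0,0,-3.6],[0,0,0],0]])

```text
clock: 12.4
eef_pos: [0.4882, -0.3042, 0.1094]
eef_rot: [3.005, 0.914, 0.0]
force: [0.4, -0.0, -3.6]
finger_gap: 0.0113
```

Request:
arm_command(deltas=[[[0,0,-0.9],[0,0,0],0],[[0,0,-1.8],[0,0,0],0],[[0,0,-2.5],[0,0,0],0],[[0,0,-3.0],[0,0,0],0],[[0,0,-3.3],[0,0,0],0]])

```text
clock: 12.9
eef_pos: [0.4882, -0.3042, 0.1417]
eef_rot: [3.005, 0.915, 0.0]
force: [-0.3, -0.0, -4.3]
finger_gap: 0.0115
```

```bash
python3 - <<'E'
from go import *
plan((.4635,.0145,.141),-56.1)
c=read_camera("wrist"); cv2.imwrite("pics/w11.png",c["pixels"][:,:,::-1])
u=np.array([.4915,-.871]);s=0
v=0
for k in range(8):
    o=[]
    s0=s
    for r in range(5):
        v=min(v+.2,1.0); s+=v; o.append((u*(s-s0)).round(2).tolist())
    print(k,round(s,2),o)
E
```

```text
12.9 [ 0.4882 -0.3042  0.1417] yaw -56.15 tilt [ 1.e-04 -1.e-04 -1.e+00] F [-0.3 -0.  -4.3] q [ 0.4   0.87  0.21  1.62 -0.25  0.69 -0.25] gap 0.0115
delta cm [ 15.7  -27.84   0.07] az -0.001
0 3.0 [[0.1, -0.17], [0.29, -0.52], [0.59, -1.05], [0.98, -1.74], [1.47, -2.61]]
1 8.0 [[0.49, -0.87], [0.98, -1.74], [1.47, -2.61], [1.97, -3.48], [2.46, -4.36]]
2 13.0 [[0.49, -0.87], [0.98, -1.74], [1.47, -2.61], [1.97, -3.48], [2.46, -4.36]]
3 18.0 [[0.49, -0.87], [0.98, -1.74], [1.47, -2.61], [1.97, -3.48], [2.46, -4.36]]
4 23.0 [[0.49, -0.87], [0.98, -1.74], [1.47, -2.61], [1.97, -3.48], [2.46, -4.36]]
5 28.0 [[0.49, -0.87], [0.98, -1.74], [1.47, -2.61], [1.97, -3.48], [2.46, -4.36]]
6 33.0 [[0.49, -0.87], [0.98, -1.74], [1.47, -2.61], [1.97, -3.48], [2.46, -4.36]]
7 38.0 [[0.49, -0.87], [0.98, -1.74], [1.47, -2.61], [1.97, -3.48], [2.46, -4.36]]
```

View pics/w11.png

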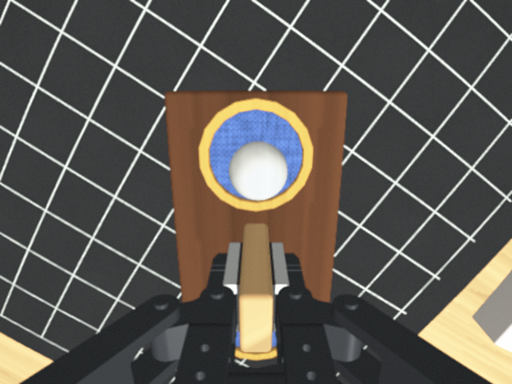

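Request:
arm_command(deltas=[[[0.1,-0.17,0],[0,0,0],0],[[0.3,-0.52,0],[0,0,0],0],[[0.6,-1.05,0],[0,0,0],0],[[1.0,-1.74,0],[0,0,0],0],[[1.5,-2.61,0],[0,0,0],0]])

```text
clock: 13.45
eef_pos: [0.486, -0.2734, 0.1412]
eef_rot: [-3.005, -0.914, 0.0]
force: [0.4, -0.1, -3.7]
finger_gap: 0.0112
```

Request:
arm_command(deltas=[[[0.5,-0.87,0],[0,0,0],0],[[1.0,-1.74,0],[0,0,0],0],[[1.5,-2.61,0],[0,0,0],0],[[2.0,-3.48,0],[0,0,0],0],[[2.5,-4.36,0],[0,0,0],0]])

```text
clock: 13.95
eef_pos: [0.4825, -0.2232, 0.1413]
eef_rot: [-3.006, -0.915, 0.0]
force: [-0.1, -0.4, -4.5]
finger_gap: 0.0112
```

Request:
arm_command(deltas=[[[0.5,-0.87,0],[0,0,0],0],[[1.0,-1.74,0],[0,0,0],0],[[1.5,-2.61,0],[0,0,0],0],[[2.0,-3.48,0],[0,0,0],0],[[2.5,-4.36,0],[0,0,0],0]])

```text
clock: 14.45
eef_pos: [0.4789, -0.1731, 0.1413]
eef_rot: [3.005, 0.915, -0.0]
force: [0.6, 0.0, -3.7]
finger_gap: 0.0113
```

Request:
arm_command(deltas=[[[0.5,-0.87,0],[0,0,0],0],[[1.0,-1.74,0],[0,0,0],0],[[1.5,-2.61,0],[0,0,0],0],[[2.0,-3.48,0],[0,0,0],0],[[2.5,-4.36,0],[0,0,0],0]])

```text
clock: 14.95
eef_pos: [0.4754, -0.123, 0.1413]
eef_rot: [3.005, 0.915, 0.0]
force: [1.1, 1.0, -3.0]
finger_gap: 0.0116
```

Request:
arm_command(deltas=[[[0.5,-0.87,0],[0,0,0],0],[[1.0,-1.74,0],[0,0,0],0],[[1.5,-2.61,0],[0,0,0],0],[[2.0,-3.48,0],[0,0,0],0],[[2.5,-4.36,0],[0,0,0],0]])

```text
clock: 15.45
eef_pos: [0.4719, -0.0728, 0.1413]
eef_rot: [-3.005, -0.915, 0.0]
force: [0.6, -0.4, -3.9]
finger_gap: 0.0115
```

Request:
arm_command(deltas=[[[0.5,-0.87,0],[0,0,0],0],[[1.0,-1.74,0],[0,0,0],0],[[1.5,-2.61,0],[0,0,0],0],[[2.0,-3.48,0],[0,0,0],0],[[2.5,-4.36,0],[0,0,0],0]])

```text
clock: 15.95
eef_pos: [0.4683, -0.0226, 0.1413]
eef_rot: [-3.005, -0.915, 0.0]
force: [-0.0, -0.0, -2.9]
finger_gap: 0.0112
```

Request:
arm_command(deltas=[[[0.45,-0.8,0],[0,0,0],0],[[0.8,-1.4,0],[0,0,0],0],[[1.05,-1.85,0],[0,0,0],0],[[1.2,-2.15,0],[0,0,0],0],[[1.25,-2.3,0],[0,0,0],0]])

```text
clock: 16.45
eef_pos: [0.466, 0.0028, 0.1413]
eef_rot: [3.005, 0.915, -0.0]
force: [0.3, 0.1, -4.0]
finger_gap: 0.0113
```

Request:
arm_command(deltas=[[[0,0,0],[0,0,0],0],[[0,0,0],[0,0,0],0],[[0,0,0],[0,0,0],0]])

```text
clock: 16.75
eef_pos: [0.466, 0.0023, 0.1413]
eef_rot: [3.006, 0.914, -0.0]
force: [-0.1, -1.1, -3.9]
finger_gap: 0.0114
```

```bash
python3 - <<'E'
from go import *
plan((.4635,.0145,.141),-56.1)
for n in ("wrist","side","scene"):
    c=read_camera(n); cv2.imwrite(f"pics/{n}12.png",c["pixels"][:,:,::-1]); pickle.dump(c,open(n+"12.pkl","wb"))
E
```

```text
16.75 [0.466  0.0023 0.1413] yaw -56.17 tilt [-0.e+00 -1.e-04 -1.e+00] F [-0.1 -1.1 -3.9] q [-0.21  0.76  0.24  2.   -0.42  0.42 -0.63] gap 0.0114
delta cm [ 0.47 -1.15  0.03] az -0.001
```

View pics/wrist12.png

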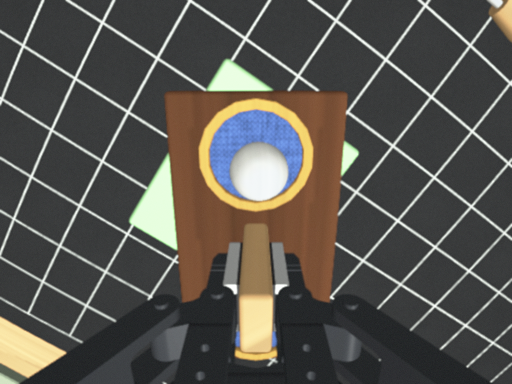

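View pics/side12.png

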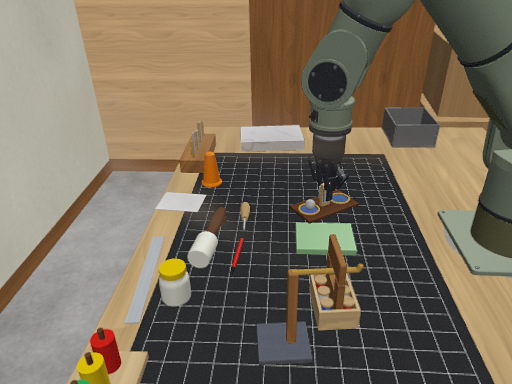

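View pics/scene12.png

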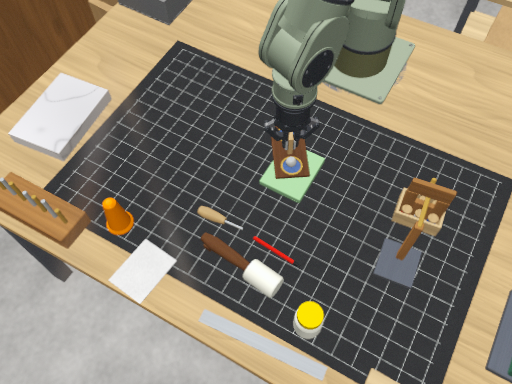

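The ball hasn't moved in its pocket (258,170), and the caddy still hangs at (337,265) in the side view. I'll take one more board fix, measure the tray height, then make the final 1.2 cm correction.

```bash
python3 - <<'E'
from h import *
for f in ("wrist0","wrist1","scene2","side2"):
    c=load(f+".pkl");H,S,V=cv2.split(cv2.cvtColor(c["pixels"],cv2.COLOR_RGB2HSV));X=cloud(c)
    for zt in (.009,):
        m=((H>45)&(H<75)&(S>60)&(V>120)&(X[...,2]>.012)&(X[...,2]<.024)&(X[...,0]>.35)&(X[...,0]<.6)&(abs(X[...,1])<.15))
        m=cv2.morphologyEx(m.astype(np.uint8),cv2.MORPH_OPEN,np.ones((3,3)))
        v,u=np.where(m); print(f,rect(plane(c,np.c_[u,v],.018)),np.median(X[...,2][m>0]))
for f in ("scene12","side12"):
    c=load(f+".pkl");H,S,V=[a.astype(int) for a in cv2.split(cv2.cvtColor(c["pixels"],cv2.COLOR_RGB2HSV))];X=cloud(c)
    n=(np.hypot(X[...,0]-.466,X[...,1]-.003)<.1)&(X[...,2]>.09)&(X[...,2]<.125)
    b=n&(S>80)&(H<20)&(V<140); z=X[...,2][b]; A=np.c_[X[b][:,:2]-[.466,.003],np.ones(b.sum())]; k=abs(z-np.median(z))<.006
    print(f,"plate top z",np.median(z),"slope",np.linalg.lstsq(A[k],z[k],rcond=None)[0].round(4),rect(X[n&(X[...,2]<.112)]))
    n=(np.hypot(X[...,0]-.47,X[...,1]-.34)<.08)&(X[...,2]>.215)&(X[...,2]<.235); print("caddy handle top",n.sum(),rect(X[n]),np.median(X[...,2][n]))
E
```

```text
wrist0 (array([460.8,  15.6]), array([119.2, 149.8]), 89.4) 0.018689354066585326
wrist1 (array([488.7,  50.9]), array([ 91.8, 187.7]), 51.73) 0.017916423714620072Traceback (most recent call last):
  File "<stdin>", line 7, in <module>
  File "h.py", line 7, in plane
    d=rays(c,uv)@c["R"]; o=-c["R"].T@c["t"]
      ~~~~^^^^^^
  File "h.py", line 4, in rays
    p=cv2.undistortPoints(np.asarray(uv,float).reshape(-1,1,2),c["K"],c["D"]).reshape(-1,2)
      ~~~~~~~~~~~~~~~~~~~^^^^^^^^^^^^^^^^^^^^^^^^^^^^^^^^^^^^^^^^^^^^^^^^^^^^
cv2.error: OpenCV(4.12.0) /io/opencv/modules/calib3d/src/undistort.dispatch.cpp:347: error: (-215:Assertion failed) CV_IS_MAT(_src) && CV_IS_MAT(_dst) && (_src->rows == 1 || _src->cols == 1) && (_dst->rows == 1 || _dst->cols == 1) && _src->cols + _src->rows - 1 == _dst->rows + _dst->cols - 1 && (CV_MAT_TYPE(_src->type) == CV_32FC2 || CV_MAT_TYPE(_src->type) == CV_64FC2) && (CV_MAT_TYPE(_dst->type) == CV_32FC2 || CV_MAT_TYPE(_dst->type) == CV_64FC2) in function 'cvUndistortPointsInternal'
```

```bash
python3 - <<'E'
from go import *
plan((.4615,.015,.141),-56.1)
for f in ("scene12","side12"):
    c=load(f+".pkl");H,S,V=[a.astype(int) for a in cv2.split(cv2.cvtColor(c["pixels"],cv2.COLOR_RGB2HSV))];X=cloud(c)
    n=(np.hypot(X[...,0]-.466,X[...,1]-.003)<.1)&(X[...,2]>.09)&(X[...,2]<.125)
    b=n&(S>80)&(H<20)&(V<140); z=X[...,2][b]; A=np.c_[X[b][:,:2]-[.466,.003],np.ones(b.sum())]; k=abs(z-np.median(z))<.006
    print(f,b.sum(),"plate top z",np.median(z),"slope",np.linalg.lstsq(A[k],z[k],rcond=None)[0].round(4),rect(X[n&(X[...,2]<.112)]))
    n=(np.hypot(X[...,0]-.47,X[...,1]-.34)<.08)&(X[...,2]>.215)&(X[...,2]<.235)&(H<25); print("caddy handle top",n.sum(),rect(X[n]),np.median(X[...,2][n]))
E
```

```text
16.9 [0.466  0.0024 0.1413] yaw -56.17 tilt [-1.e-04 -1.e-04 -1.e+00] F [-0.4 -0.7 -3.7] q [-0.21  0.76  0.24  2.   -0.42  0.42 -0.63] gap 0.0116
delta cm [ 0.33 -1.3   0.03] az -0.001
scene12 756 plate top z 0.10735745030183232 slope [-0.0029 -0.0003  0.1074] (array([468. ,   3.6]), array([155.2,  84. ]), 33.83)
caddy handle top 347 (array([478.5, 340.8]), array([14.6, 89.9]), 5.83) 0.2259949964949334
side12 706 plate top z 0.10759670553635048 slope [ 0.002  -0.0161  0.1076] (array([465.5,   4.6]), array([158. ,  86.5]), 33.78)
caddy handle top 333 (array([477.1, 344. ]), array([12.2, 90.2]), 6.22) 0.22732502354932813
```

The plate top is at z ≈ 107 mm, so the underside is about 81 mm above the board, and the tray is level. The caddy's handle top at 226 mm matches being hung (expected 227). I'll make the final small shift.

Request:
arm_command(deltas=[[[0.03,-0.1,0],[0,0,0],0],[[0.08,-0.3,0],[0,0,0],0],[[0.13,-0.55,0],[0,0,0],0],[[0.19,-0.8,0],[0,0,0],0],[[0.25,-1.0,0],[0,0,0],0]])

```text
clock: 17.4
eef_pos: [0.4624, 0.0126, 0.1413]
eef_rot: [-3.005, -0.915, 0.0]
force: [-0.0, -0.5, -3.8]
finger_gap: 0.0114
```

Request:
arm_command(deltas=[[[0.02,-0.1,0.05],[0,0,0],0],[[0.02,-0.12,0.05],[0,0,0],0],[[0.02,-0.12,0.05],[0,0,0],0],[[0.02,-0.12,0.05],[0,0,0],0],[[0.02,-0.12,0.05],[0,0,0],0]])

```text
clock: 17.9
eef_pos: [0.462, 0.0133, 0.1408]
eef_rot: [3.006, 0.914, -0.0]
force: [-0.0, 0.9, -2.7]
finger_gap: 0.0114
```

Request:
arm_command(deltas=[[[0,0,0],[0,0,0],0],[[0,0,0],[0,0,0],0],[[0,0,0],[0,0,0],0],[[0,0,0],[0,0,0],0],[[0,0,0],[0,0,0],0]])

```text
clock: 18.4
eef_pos: [0.462, 0.0134, 0.1408]
eef_rot: [-3.005, -0.915, 0.0]
force: [-0.8, -0.7, -4.8]
finger_gap: 0.0112
```

```bash
python3 - <<'E'
from go import *
plan((.462,.014,.141),-56.1)
for f in ("scene","side","wrist"):
    c=read_camera(f); cv2.imwrite(f"pics/{f}13.png",c["pixels"][:,:,::-1])
    if f=="wrist": continue
    X=cloud(c);H,S,V=[a.astype(int) for a in cv2.split(cv2.cvtColor(c["pixels"],cv2.COLOR_RGB2HSV))]
    n=(np.hypot(X[...,0]-.462,X[...,1]-.014)<.1)&(X[...,2]>.09)&(X[...,2]<.112); print(f,rect(X[n]),np.median(X[...,2][n]))
    n=(np.hypot(X[...,0]-.47,X[...,1]-.34)<.08)&(X[...,2]>.215)&(X[...,2]<.235)&(H<25); print("caddy",rect(X[n]),np.median(X[...,2][n]))
E
```

```text
18.4 [0.462  0.0134 0.1408] yaw -56.15 tilt [-1.e-04  0.e+00 -1.e+00] F [-0.8 -0.7 -4.8] q [-0.23  0.76  0.24  2.02 -0.42  0.41 -0.64] gap 0.0112
delta cm [ 0.03 -0.05 -0.02] az -0.001
scene (array([464.4,  15.1]), array([155. ,  83.9]), 34.12) 0.10709585094192059
caddy (array([477.6, 340.8]), array([16. , 89.4]), 5.24) 0.22571464441824357
side (array([461.9,  15.6]), array([159.1,  87.5]), 34.05) 0.10732110257403815
caddy (array([477.2, 343.5]), array([12.4, 89.2]), 6.56) 0.22737031410101563
```

View pics/side13.png

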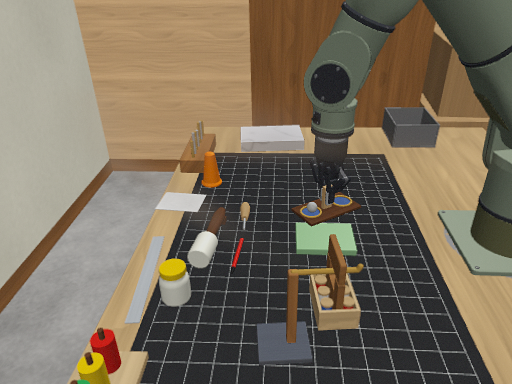

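View pics/wrist13.png

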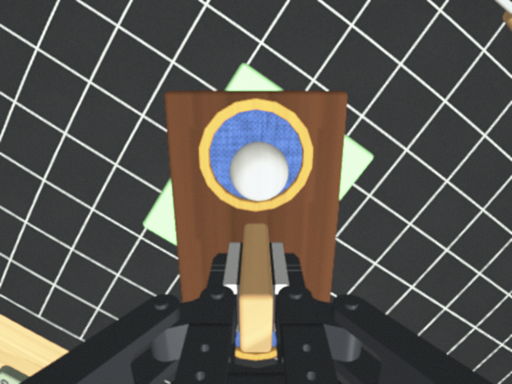

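The final pictures show the ball still in its pocket at (259,170), the tray level over the board, and the caddy hanging on the hook. The mallet, awl and pen haven't moved. I'll hand it in.

```bash
python3 -c "
from bench import *
print(finish_job())"
```

```text
the job is handed in; nothing more can be done
None
```

The caddy hangs by its slot on the brass hook, released. I handed the job in at about 18.5 s of the allowed 62 s, still holding the tray level and still over the board with the ball in its pocket.

- **Caddy:** the last pictures put its handle top at z ≈ 226–227 mm, against 227 mm expected when hung, and aligned with the hook arm.
- **Tray position:** its centre measured (464, 15) and (462, 16) mm from two cameras. The board centre measured (464–466, 14) and (460, 16) mm from the same cameras, so the tray is centred to within about 2 mm. The two cameras disagreed by 4–6 mm on the board's x position, so I compared tray and board within each camera.
- **Tray height:** the underside is about 80 mm above the board by the arm's own position, and about 81 mm by the cameras. The tool's tilt read zero.
- **Ball:** it stayed in the same place in its pocket throughout the carry.
- **Forces:** the highest wrist reading I saw was about 24 N, when the caddy's slot touched the hook.
- **Mallet, awl and pen:** they looked unmoved in the pictures; I did not measure them.

One check failed: a board fix from a wrist picture gave a wrong size, so I discarded it.

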